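# Set the stroke collar on the injection mould

### The arm

A 6-joint arm with a two-finger parallel gripper is mounted at the origin on the work surface. World frame = base frame: x ahead of the robot, y to its left, z up, the work surface at z = 0. Lengths are in m, angles in rad, forces in N, time in s.
With the tool pointing down it reaches from about 0.375 to 0.9 m from the base axis. Payload 3.1 kg.
Tool frame: the origin (TCP) lies at the very end of the fingers, on their centre line; the grasp point (between the pads) lies 19 mm behind it; z points along the fingers, y is the line along which they close (so a half turn about z gives the same grasp; the last joint's range is limited). The gripper opens to 87 mm and grips with 3 to 60 N. Pads are 19 mm wide; open, the fingers measure 117 mm over their backs; the gripper's body (75 mm by 190 mm) begins 51 mm behind the grasp point.
Start: joints at [1.062, 0.527, 1.433, -0, 1.181, -0.178], TCP at [0.203, 0.591, 0.223] pointing down, gripper open.
Joint ranges: [-3.08, 3.08], [-0.75, 2.2], [0.22, 2.44], [-1.43, 4.57], [0, 2.65], [-2.85, 2.85]. Speed limits (rad/s): [2.79, 2.79, 3.14, 3.14, 3.14, 3.14].

### API

Orientations are given as a unit quaternion [x, y, z, w].
In Python, from rig import status, viewer, robot gives the robot as it stands.
- The arm moves only by the tool arm_command, never from a script. Its arguments are lists of equal length, an entry for each row: "delta_rot": the turn, a rotation vector about the tool's x, y, z in degrees, a list of three; "delta_pos": the shift along the tool's x, y, z in m, a list of three; "gripper": the closure, from -1 (fully open) to 1 (shut). In form: {"delta_rot": [[rx, ry, rz], ...], "delta_pos": [[dx, dy, dz], ...], "gripper": [gripper, ...]}. A call has 1 to 12 rows; each row is the pose to reach, as a shift and turn from the pose commanded when the call began, along the tool's axes at that moment; what a row does not reach only later rows make up. A row lasts 1/12 s, in which the tool goes at most 41.7 mm and 7.16 degrees, less where a joint would pass 70% of its speed; a pose out of reach is approached as far as the arm can. A call with a gripper value outside its range is refused whole. The fingers move at their own pace and stop on an object; "grip_force" is the grip in N (left out, the last holds). Time passes only in rows, so rows that repeat a pose let the fingers close. It gives the time, the measured TCP pose, the force, the opening and the grip force at its end, in the units of the state.
- status.get_obs(): the state, without advancing time (a new reading comes with each control period).
- viewer.camera(name): name is "side" or "top" or "wrist"; returns a dict with "pixels" (384x512x3 uint8, blue, green, red), "fx", "fy", "cx", "cy" (pixels), "k1" (the pictures are not rectified: a ray, as slopes to the right and down, at radius r is drawn at 1 + k1 r^2 times it, then the intrinsics apply), "pose" (4x4, takes a point from camera to world coordinates); the wrist camera has in their place "mount" (4x4, takes a point from camera to tool coordinates, whose origin is the TCP and whose axes are the flange's). Camera axes: x right, y down, z forward; pixel columns grow to the right and rows downward; lengths in m; the calibration is good to about 2 mm. A picture is of the moment at which its call begins: read the wrist's pose just before it. There is no depth.
- robot.hand_in(): hands the job in; it is judged then, once.
The state is a dict: "time": time; "q": joint angles; "joint_velocities": joint speeds; "joint_torque": joint torques, N m; "position": TCP position; "tool_rot": TCP orientation; "ft_force": force on the tool from outside, world axes, zero at the start; "moment": the same for the moment, N m; "grip_width": finger opening in m; "grip_force": force on a finger pad.
Only numpy, scipy, OpenCV 4.12 (cv2) and the standard library are available. Lean on these libraries where they do the work, as an engineer would, in place of code of your own. Each camera call takes 0.05 s, during which the arm holds its last target. There are 200 camera calls.

### The job

Turn the dark stroke-setting collar on top of the mould, whichever way is shorter or handier, until its white index line lines up with the red line on the graduated ring around it. Push it round by the side of its blue lug with your fingertips: do not pinch the lug between the fingers, and do not disturb or pick up the bush, the brass plug or the folding rule lying on the mould. Finish with the collar at rest and your hand away.

Things in the scene. Friction and masses are not known exactly. Their poses are not given: they have to be found in the camera images.
- mould: The steel mould block, fixed: 320 (its x) x 420 (its y) mm, flat top 80 mm above the work surface. Origin: centre of its underside; z up. The collar's axis is vertical through this origin. Four round inlaid cavities are flush in its top; four fixed guide pins 38 mm tall, 28 mm wide, stand near the corners at (+-140, +-185) mm in its frame. Its place and yaw change from run to run.
- scale_ring: The fixed bright aluminium graduated ring on the mould, concentric with the collar: inner radius 65, outer radius 86, 18 mm tall. Origin: centre of its underside, on the mould's top. Black lines every 15 degrees, and one wider red line (5 mm wide) along its own +x axis. Its yaw on the mould changes from run to run but it cannot be moved.
- target_line (a point): Inner end of the red target line: on the top of the graduated ring, 66 mm from the collar's axis, along the ring's +x.
- collar (a joint): Turn of the collar relative to the mould, rad, positive anticlockwise seen from above; at 0 the index points along the mould's +x. The stops lie two turns either side of 0, out of the way; no detents. It is stiff (about 0.12 N m of friction, some 3 N at the lug) and stays where it is left, without coasting.
- collar_axis (a point): Centre of the collar's flat top face, on its axis, 102 mm above the work surface. The collar is a dark steel disc of radius 63 mm, 22 mm tall, with a hex nut (radius 13, 6 mm tall) in the middle of its top. This frame turns with the collar: +x points along the white index line, z up.
- index_tip (a point): Outer end of the white index line (4 mm wide) on the collar's top, 62 mm from the axis along the collar's +x.
- lug_center (a point): Centre of the blue lug that stands up from the collar's top, opposite the index: 44 mm from the axis along the collar's -x. The lug is an upright rectangular block 28 mm long along the radius, 16 mm thick across it, 30 mm tall (its top is 132 mm above the work surface). Axes as the collar's: y is across the lug, the direction in which to push.
- bush_center (a point): Centre of a loose steel guide bush standing on the mould, 32 mm in diameter, 40 mm tall. Leave it alone.
- plug_center (a point): Centre of a loose stepped brass plug standing on the mould, 34 mm in diameter, 32 mm tall. Leave it alone.
- rule_center (a point): Centre of a loose folded rule lying on the mould, 28 x 110 x 15 mm. Leave it alone.

How it is judged:
At the end, for the whole second after the job is handed in: The outer end of the white index line is within 3 mm sideways of the middle of the red line (on the red line's side of the collar), the collar is at rest, and the bush, plug and rule are each within 12 mm of where they began (y of index_tip in the frame of scale_ring between -0.003 and 0.003 m and x of index_tip in the frame of scale_ring above 0.05 m and velocity of joint collar between -0.02 and 0.02 rad/s and distance of each of bush_center, plug_center, rule_center from where it was at the start of the episode below 0.012 m); the robot touches nothing.
It fails at once if the lug is pinched or clasped: the fingers press on both of its halves with more than 3 N each at once (contact force between the fingers and collar_c0 above 3 N and contact force between the fingers and collar_c1 above 3 N).
It fails at once if the bush, the plug or the rule is moved or lifted more than 12 mm (distance of any of bush_center, plug_center, rule_center from where it was at the start of the episode above 0.012 m).
It also fails if it takes over 58 s, if anything falls off the work surface, if the arm or the gripper's body presses on something with over 40 N, if the wrist force passes 120 N, or if a joint passes its speed limit or range.

## Working session

There is one attempt and no reset: what is moved stays moved. The work goes in short steps, Python scripts to look and compute and a tool call to move; the robot and the scene stay as the last step left them, time stands still between calls to the robot, and variables do not carry over. Pictures are saved under pics/ and viewed, at most 10 in all, crops included, and the job is handed in when it is done.

Besides the shell and the picture viewer there is one more tool, called after "Call:" as name(argument=value, ...) on one line, values as JSON. arm_command: Moves the arm, as the interface text tells. Its arguments: {"type":"object","properties":{"delta_rot":{"type":"array","items":{"type":"array","items":{"type":"number"}}},"delta_pos":{"type":"array","items":{"type":"array","items":{"type":"number"}}},"gripper":{"type":"array","items":{"type":"number"}},"grip_force":{"type":"number"}},"required":["delta_rot","delta_pos","gripper"]}

```bash
mkdir -p pics
cat > h.py <<'E'
import numpy as np, cv2
from rig import status, viewer, robot
def shot(n):
    c=viewer.camera(n); return c
def pose(c,obs=None):
    if 'pose' in c: return np.array(c['pose'])
    from scipy.spatial.transform import Rotation as R
    T=np.eye(4);T[:3,:3]=R.from_quat(obs['tool_rot']).as_matrix();T[:3,3]=obs['position']
    return T@np.array(c['mount'])
def ray2plane(c,P,uv,z):
    uv=np.atleast_2d(np.array(uv,float))
    K=np.array([[c['fx'],0,c['cx']],[0,c['fy'],c['cy']],[0,0,1.]])
    n=cv2.undistortPoints(uv.reshape(-1,1,2),K,np.array([c['k1'],0,0,0.])).reshape(-1,2)
    d=np.c_[n,np.ones(len(n))]@P[:3,:3].T
    o=P[:3,3]; return o+d*((z-o[2])/d[:,2])[:,None]
E
python3 - <<'E'
from h import *
o=status.get_obs(); print({k:np.round(v,3).tolist() for k,v in o.items()})
a=viewer.camera('top'); b=viewer.camera('wrist'); s=viewer.camera('side')
cv2.imwrite('pics/top.png',a['pixels'])
cv2.imwrite('pics/ws.png',cv2.resize(np.hstack([b['pixels'],s['pixels']]),(800,300)))
print(a['pose'],b['mount'],a['fx'],a['k1'])
E
```

```text
{'time': 0.0, 'q': [1.062, 0.528, 1.434, 0.0, 1.181, -0.178], 'joint_velocities': [-0.0, -0.001, 0.0, -0.0, 0.002, -0.001], 'joint_torque': [0.001, -44.004, -17.66, 0.064, 0.058, -0.0], 'position': [0.203, 0.59, 0.222], 'tool_rot': [0.165, 0.986, -0.001, -0.0], 'ft_force': [-0.554, -0.031, 0.597], 'moment': [-0.061, 0.01, -0.003], 'grip_force': 0.0, 'grip_width': 0.087}
[[-0.1486829  -0.96759421  0.20409516  0.48541365]
 [-0.98888143  0.14602975 -0.028086    0.05399202]
 [-0.00262812 -0.20600182 -0.97854808  0.87575002]
 [ 0.          0.          0.          1.        ]] [[-6.29491113e-04 -9.53671243e-01 -3.00850070e-01  8.32777099e-02]
 [ 9.99999702e-01 -7.34965924e-04  2.37410418e-04  1.10676506e-03]
 [-4.47526038e-04 -3.00849831e-01  9.53671421e-01 -1.61556048e-01]
 [ 0.00000000e+00  0.00000000e+00  0.00000000e+00  1.00000000e+00]] 445.4863965265458 -0.030829722039044594
```

View pics/top.png

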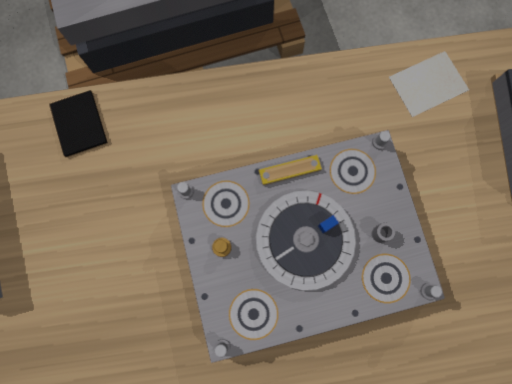

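View pics/ws.png

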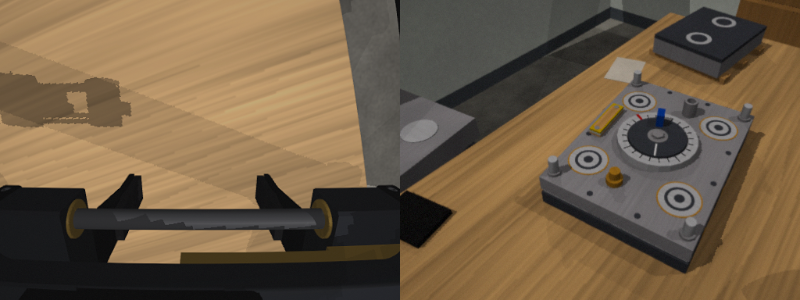

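The top view shows the collar at about (306,239), the red line at (319,199), the blue lug at (330,224) and the white index at (285,252). The rule lies at (290,170), the plug at (222,247) and the bush at (386,232). Next I'll measure them.

```bash
cat > meas.py <<'E'
from h import *
def measure(c,P,show=True,name=None):
    im=c['pixels']; hsv=cv2.cvtColor(im,cv2.COLOR_BGR2HSV)
    def cen(m,z):
        n,l,s,ce=cv2.connectedComponentsWithStats(m.astype(np.uint8))
        i=1+np.argmax(s[1:,4]); ys,xs=np.where(l==i)
        return ray2plane(c,P,np.c_[xs,ys],z),ce[i],s[i,4]
    H,S,V=cv2.split(hsv)
    red=((H<6)|(H>174))&(S>150)&(V>90); blue=(H>105)&(H<130)&(S>150)&(V>60)
    return cen(red,.098),cen(blue,.132),hsv
E
python3 - <<'E'
from meas import *
c=viewer.camera('top');P=pose(c)
r,b,hsv=measure(c,P)
for n,x in (('red',r),('blue',b)): print(n,x[1],x[2],x[0].mean(0).round(4))
g=hsv[:,:,2].astype(int)
# dark collar: ellipse fit
m=((g<75)).astype(np.uint8); sub=np.zeros_like(m); sub[180:300,245:365]=m[180:300,245:365]
sub=cv2.morphologyEx(sub,cv2.MORPH_OPEN,np.ones((3,3)))
ct=max(cv2.findContours(sub,0,1)[0],key=cv2.contourArea)
h=cv2.convexHull(ct)[:,0]; e=cv2.fitEllipse(h); print(e, cv2.contourArea(h))
C=ray2plane(c,P,[e[0]],.100)[0]; print('centre',C)
hp=ray2plane(c,P,h,.102);print('radii',np.linalg.norm(hp-C,axis=1).round(3))
# outer ring: bright & low sat
im=c['pixels'];cv2.imwrite('pics/z.png',cv2.resize(im[130:310,205:415],(700,600),interpolation=cv2.INTER_CUBIC))
for n,uv,z in (('rule',(290,170),.09),('plug',(222,247),.112),('bush',(386,232),.12),('idxin',(294,247),.102),('idxout',(277,258),.102)):
  print(n,ray2plane(c,P,[uv],z)[0].round(3))
E
```

```text
red [318.38461538 198.38461538] 13 [ 0.6148 -0.07    0.098 ]
blue [327.74444444 223.86666667] 180 [ 0.5639 -0.0725  0.132 ]
((305.4854736328125, 239.63905334472656), (71.93412780761719, 73.47007751464844), 123.01105499267578) 4106.0
centre [ 0.5458959  -0.03470316  0.1       ]
radii [0.063 0.064 0.063 0.063 0.063 0.064 0.064 0.063 0.063 0.063 0.063 0.063
 0.063 0.063 0.062 0.062 0.062 0.062 0.062 0.062 0.063 0.063 0.063 0.064
 0.063 0.063 0.063 0.063 0.063 0.064 0.064 0.064 0.064 0.064 0.064]
rule [ 0.676 -0.029  0.09 ]
plug [0.554 0.11  0.112]
bush [ 0.537 -0.17   0.12 ]
idxin [ 0.536 -0.013  0.102]
idxout [0.522 0.019 0.102]
```

View pics/z.png

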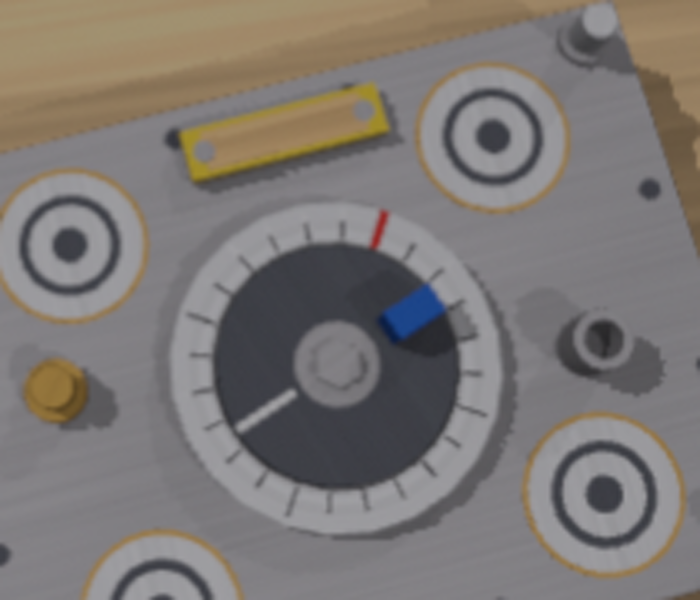

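Call:
arm_command(delta_rot=[[0,0,46.6],[0,0,46.6],[0,0,46.6],[0,0,46.6],[0,0,46.6],[0,0,46.6],[0,0,46.6],[0,0,46.6],[0,0,46.6],[0,0,46.6],[0,0,46.6],[0,0,46.6]], delta_pos=[[-0.591,-0.496,0],[-0.591,-0.496,0],[-0.591,-0.496,0],[-0.591,-0.496,0],[-0.591,-0.496,0],[-0.591,-0.496,0],[-0.591,-0.496,0],[-0.591,-0.496,0],[-0.591,-0.496,0],[-0.591,-0.496,0],[-0.591,-0.496,0],[-0.591,-0.496,0]], gripper=[1,1,1,1,1,1,1,1,1,1,1,1], grip_force=20)

```text
time: 1.2
position: [0.4614, 0.1608, 0.2226]
tool_rot: [0.541, 0.841, 0.0, 0.0]
ft_force: [-0.0, 0.4, -0.3]
grip_width: 0.015
grip_force: 0.0
```

```bash
cat > go.py <<'E'
from h import *
from scipy.spatial.transform import Rotation as R
def go(phi,rad,d,z,C=(0.5459,-0.0347)):
    o=status.get_obs(); Rm=R.from_quat(o['tool_rot']); f=np.radians(phi)
    u=np.array([np.cos(f),np.sin(f)]);t=np.array([-u[1],u[0]])
    p=np.r_[np.array(C)+rad*u+d*t,z]
    G=R.from_matrix(np.c_[np.r_[-u,0],np.r_[t,0],[0,0,-1]])
    print('t',o['time'],'pos',np.round(o['position'],4),'q6',round(o['q'][5],2),'w',o['grip_width'],'F',np.round(o['ft_force'],1))
    print('dpos',Rm.inv().apply(p-o['position']).round(4),'drot',np.degrees((Rm.inv()*G).as_rotvec()).round(2))
E
python3 -c "
from go import *
go(-65.5,.056,.035,.222)"
```

```text
t 1.2 pos [0.4614 0.1608 0.2226] q6 -0.32 w 0.01498153608811476 F [-0.   0.4 -0.3]
dpos [-0.2689  0.0311  0.0006] drot [ 0.01 -0.   -0.06]
```

Call:
arm_command(delta_rot=[[0,0,0],[0,0,0],[0,0,0],[0,0,0],[0,0,0],[0,0,0],[0,0,0],[0,0,0],[0,0,0],[0,0,0],[0,0,0],[0,0,0]], delta_pos=[[-0.269,0.031,0],[-0.269,0.031,0],[-0.269,0.031,0],[-0.269,0.031,0],[-0.269,0.031,0],[-0.269,0.031,0],[-0.269,0.031,0],[-0.269,0.031,0],[-0.269,0.031,0],[-0.269,0.031,0.04],[-0.269,0.031,0.06],[-0.269,0.031,0.06]], gripper=[1,1,1,1,1,1,1,1,1,1,1,1])

```text
time: 2.2
position: [0.5955, -0.0665, 0.1581]
tool_rot: [0.541, 0.841, -0.001, -0.006]
ft_force: [-0.5, 0.3, -0.8]
grip_width: 0.0005
grip_force: 0.0
```

```bash
python3 -c "
from go import *
go(-65.5,.056,.035,.112)
c=viewer.camera('wrist');s=viewer.camera('side')
cv2.imwrite('pics/w2.png',cv2.resize(np.hstack([c['pixels'],s['pixels']]),(800,300)))"
```

```text
t 2.2 pos [ 0.5955 -0.0665  0.1581] q6 -0.73 w 0.0004944711746815105 F [-0.5  0.3 -0.8]
dpos [-0.0068  0.0034  0.046 ] drot [-0.49 -0.46  0.03]
```

View pics/w2.png

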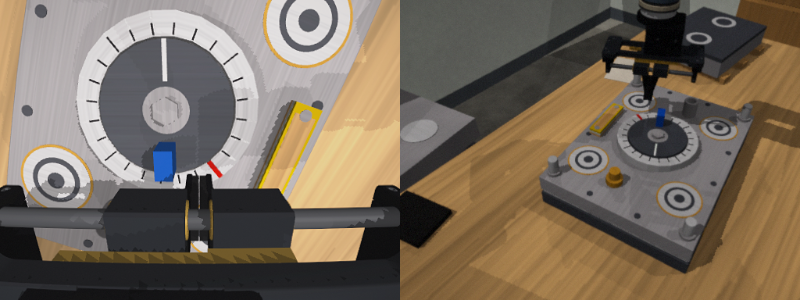

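The wrist view shows the closed fingers at about (200,200) on the correct side of the lug (165,161), clear of the rule. Next: descend and approach.

Call:
arm_command(delta_rot=[[0,0,0],[0,0,0],[0,0,0],[0,0,0],[0,0,0],[0,0,0],[0,0,0],[0,0,0]], delta_pos=[[0,0,0.02],[0,0,0.04],[0,0,0.05],[0,0,0.05],[0,0,0.05],[0,-0.003,0.05],[0,-0.006,0.05],[0,-0.006,0.05]], gripper=[1,1,1,1,1,1,1,1])

```text
time: 2.97
position: [0.5948, -0.0722, 0.1137]
tool_rot: [0.541, 0.841, 0.0, 0.001]
ft_force: [-0.9, -0.1, 0.4]
grip_width: 0.0004
grip_force: 0.0
```

Run:
```python
from go import *
go(-65.5,.056,.029,.112)
A=np.array([.056,-.026])
for t in list(range(4,49,4)):
    c,s=np.cos(np.radians(t)),np.sin(np.radians(t)); print(t,(A-np.array([[c,-s],[s,c]])@A).round(4).tolist())
```

```text
t 2.9667 pos [ 0.5948 -0.0722  0.1137] q6 -0.73 w 0.00036864035815625253 F [-0.9 -0.1  0.4]
dpos [-0.0016  0.0001  0.0017] drot [ 0.04  0.05 -0.06]
4 [-0.0017, -0.004]
8 [-0.0031, -0.008]
12 [-0.0042, -0.0122]
16 [-0.005, -0.0164]
20 [-0.0055, -0.0207]
24 [-0.0057, -0.025]
28 [-0.0057, -0.0293]
32 [-0.0053, -0.0336]
36 [-0.0046, -0.0379]
40 [-0.0036, -0.0421]
44 [-0.0023, -0.0462]
48 [-0.0008, -0.0502]
```

Call:
arm_command(delta_rot=[[0,0,4],[0,0,8],[0,0,12],[0,0,16],[0,0,20],[0,0,24],[0,0,28],[0,0,32],[0,0,36],[0,0,40],[0,0,44],[0,0,48]], delta_pos=[[-0.0017,-0.004,0],[-0.0031,-0.008,0],[-0.0042,-0.0122,0],[-0.005,-0.0164,0],[-0.0055,-0.0207,0],[-0.0057,-0.025,0],[-0.0057,-0.0293,0],[-0.0053,-0.0336,0],[-0.0046,-0.0379,0],[-0.0036,-0.0421,0],[-0.0023,-0.0462,0],[-0.0008,-0.0502,0]], gripper=[1,1,1,1,1,1,1,1,1,1,1,1])

```text
time: 3.97
position: [0.552, -0.095, 0.1135]
tool_rot: [0.838, 0.546, 0.002, 0.003]
ft_force: [3.1, -2.4, -2.9]
grip_width: 0.0005
grip_force: 1.9
```

```bash
python3 -c "
from go import *
go(-113.5,.0545,.029,.112)
c=viewer.camera('wrist');s=viewer.camera('top')
cv2.imwrite('pics/w3.png',cv2.resize(np.hstack([c['pixels'],s['pixels']]),(800,300)))"
```

```text
t 3.9667 pos [ 0.552  -0.095   0.1135] q6 0.05 w 0.0005343595788827863 F [ 3.1 -2.4 -2.9]
dpos [-0.0016 -0.0006  0.0015] drot [ 0.4   0.02 -0.26]
```

View pics/w3.png

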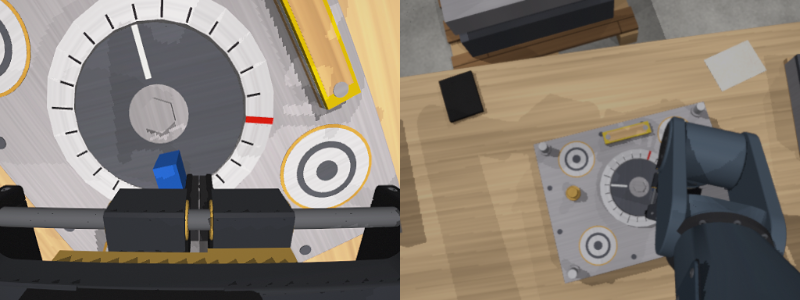

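The wrist view shows the collar turning. The fingers are thinner than assumed, so the lug (168,168) lags the tool by about 14°. I'll realign the tool flush, then continue.

Run:
```python
from go import *
go(-99.5,.0545,.019,.112)
A=np.array([.0545,-.019])
for t in np.arange(4.5,55,4.5):
    c,s=np.cos(np.radians(t)),np.sin(np.radians(t)); print(t,(A-np.array([[c,-s],[s,c]])@A).round(4).tolist())
```

```text
t 4.0667 pos [ 0.5506 -0.0947  0.1135] q6 0.04 w 0.00041874445657300106 F [ 1.3 -3.2 -0.7]
dpos [0.0049 0.0033 0.0015] drot [  0.22   0.07 -14.06]
4.5 [-0.0013, -0.0043]
9.0 [-0.0023, -0.0088]
13.5 [-0.0029, -0.0132]
18.0 [-0.0032, -0.0178]
22.5 [-0.0031, -0.0223]
27.0 [-0.0027, -0.0268]
31.5 [-0.0019, -0.0313]
36.0 [-0.0008, -0.0357]
40.5 [0.0007, -0.0399]
45.0 [0.0025, -0.0441]
49.5 [0.0047, -0.0481]
54.0 [0.0071, -0.0519]
```

Call:
arm_command(delta_rot=[[0,0,-5],[0,0,-10],[0,0,-14],[0,0,-14]], delta_pos=[[0.001,0.004,0],[0.003,0.004,0],[0.005,0.0035,0],[0.005,0.0035,0]], gripper=[1,1,1,1])

```text
time: 4.4
position: [0.5545, -0.0896, 0.1128]
tool_rot: [0.763, 0.647, -0.0, -0.0]
ft_force: [0.3, 0.0, 0.4]
grip_width: 0.0004
grip_force: 0.0
```

Call:
arm_command(delta_rot=[[0,0,4.5],[0,0,9],[0,0,13.5],[0,0,18],[0,0,22.5],[0,0,27],[0,0,31.5],[0,0,36],[0,0,40.5],[0,0,45],[0,0,49.5],[0,0,54]], delta_pos=[[-0.0013,-0.0043,0],[-0.0023,-0.0088,0],[-0.0029,-0.0132,0],[-0.0032,-0.0178,0],[-0.0031,-0.0223,0],[-0.0027,-0.0268,0],[-0.0019,-0.0313,0],[-0.0008,-0.0357,0],[0.0007,-0.0399,0],[0.0025,-0.0441,0],[0.0047,-0.0481,0],[0.0071,-0.0519,0]], gripper=[1,1,1,1,1,1,1,1,1,1,1,1])

```text
time: 5.4
position: [0.5068, -0.0756, 0.1133]
tool_rot: [0.974, 0.226, 0.002, 0.002]
ft_force: [2.9, -2.3, -1.7]
grip_width: 0.0003
grip_force: 1.5
```

```bash
python3 -c "
from go import *
go(-153.5,.0545,.019,.112)
c=viewer.camera('wrist');s=viewer.camera('top')
cv2.imwrite('pics/w4.png',cv2.resize(np.hstack([c['pixels'],s['pixels']]),(800,300)))"
```

```text
t 5.4 pos [ 0.5068 -0.0756  0.1133] q6 0.75 w 0.00034302031477685007 F [ 2.9 -2.3 -1.7]
dpos [-0.0013 -0.0001  0.0013] drot [ 0.23 -0.2  -0.33]
```

View pics/w4.png

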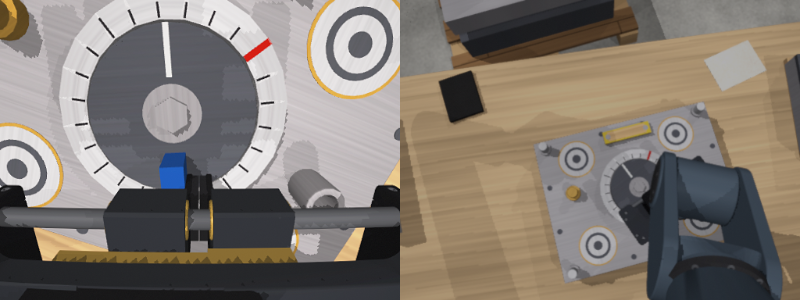

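The wrist view shows the lug (172,170) now nearly flush with the fingers, and roughly 57° still to go. I'll turn 45° more, then measure precisely.

Call:
arm_command(delta_rot=[[0,0,4.5],[0,0,9],[0,0,13.5],[0,0,18],[0,0,22.5],[0,0,27],[0,0,31.5],[0,0,36],[0,0,40.5],[0,0,45],[0,0,45]], delta_pos=[[-0.0013,-0.0043,0],[-0.0023,-0.0088,0],[-0.0029,-0.0132,0],[-0.0032,-0.0178,0],[-0.0031,-0.0223,0],[-0.0027,-0.0268,0],[-0.0019,-0.0313,0],[-0.0008,-0.0357,0],[0.0007,-0.0399,0],[0.0025,-0.0441,0],[0.0025,-0.0441,0]], gripper=[1,1,1,1,1,1,1,1,1,1,1])

```text
time: 6.42
position: [0.4874, -0.0337, 0.1128]
tool_rot: [0.987, -0.161, -0.0, 0.0]
ft_force: [0.1, -0.0, 0.2]
grip_width: 0.0003
grip_force: 0.0
```

```bash
cat > fine.py <<'E'
from go import *
def fine(name,save=None):
    o=status.get_obs(); c=viewer.camera(name); P=pose(c,o); im=c['pixels']
    H,S,V=[x.astype(int) for x in cv2.split(cv2.cvtColor(im,cv2.COLOR_BGR2HSV))]
    vv,uu=np.mgrid[:384,:512]; uv=np.c_[uu.ravel(),vv.ravel()]
    w=ray2plane(c,P,uv,.098); red=((H<6)|(H>174))&(S>150)&(V>70)
    C=np.array([.5459,-.0347])
    # refine collar centre in this view from dark-disc rim
    w2=ray2plane(c,P,uv,.102)
    n,l,s,ce=cv2.connectedComponentsWithStats(red.astype(np.uint8)); i=1+np.argmax(s[1:,4]); rp=w[(l==i).ravel()][:,:2]
    near=np.linalg.norm(w2[:,:2]-C,axis=1)<.058; far=np.linalg.norm(w2[:,:2]-C,axis=1)>.026
    wh=(near&far).reshape(384,512)&(V>150)&(S<60)
    n,l,s,ce=cv2.connectedComponentsWithStats(wh.astype(np.uint8)); j=1+np.argmax(s[1:,4]); ip=w2[(l==j).ravel()][:,:2]
    def line(p):
        m=p.mean(0); d=np.linalg.svd(p-m,full_matrices=False)[2][0]; d*=np.sign(d@(m-C)); return m,d,np.degrees(np.arctan2(d[1],d[0]))
    mr,dr,ar=line(rp); mi,di,ai=line(ip)
    X=np.linalg.solve(np.c_[dr,-di],mi-mr); ctr=mr+X[0]*dr
    print(name,'n',len(rp),len(ip),'red',mr.round(4),ar.round(2),'idx',mi.round(4),ai.round(2),'diff idx-red',round((ai-ar+180)%360-180,2),'cross',ctr.round(4))
    for CC in (C,): 
        a=lambda m:np.degrees(np.arctan2(*(m-CC)[::-1])); print('by centroid',a(mr).round(2),a(mi).round(2),(a(mi)-a(mr)).round(2), 'r',np.linalg.norm(mr-CC).round(4),np.linalg.norm(mi-CC).round(4))
    if save: cv2.imwrite(save,im)
E
python3 -c "
from fine import *
go(-198.5,.0545,.019,.112)
fine('wrist','pics/w5.png');fine('top','pics/t5.png')"
```

```text
t 6.4167 pos [ 0.4874 -0.0337  0.1128] q6 1.6 w 0.0003095118994292836 F [ 0.1 -0.   0.2]
dpos [0.0013 0.0013 0.0008] drot [ 0.    0.01 -0.01]
wrist n 181 514 red [ 0.6092 -0.0654] -28.34 idx [ 0.5874 -0.0453] -17.08 diff idx-red 11.27 cross [ 0.5515 -0.0343]
by centroid -25.88 -14.35 11.53 r 0.0704 0.0429
top n 13 25 red [ 0.6148 -0.07  ] -28.49 idx [ 0.5913 -0.0485] -17.31 diff idx-red 11.17 cross [ 0.5533 -0.0366]
by centroid -27.15 -16.9 10.24 r 0.0774 0.0474
```

View pics/w5.png

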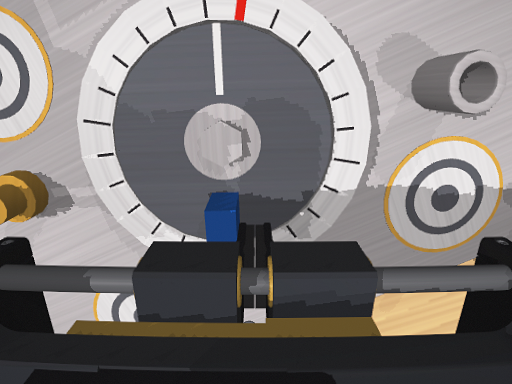

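The wrist view shows the index (217,25) about 11° short of the red line (241,8).

Call:
arm_command(delta_rot=[[0,0,2.2],[0,0,4.5],[0,0,7],[0,0,9],[0,0,10.5],[0,0,10.5],[0,0,10.5]], delta_pos=[[-0.0007,-0.0021,0],[-0.0013,-0.0043,0],[-0.0019,-0.0068,0],[-0.0023,-0.0088,0],[-0.0026,-0.0103,0],[-0.0026,-0.0103,0],[-0.0026,-0.0103,0]], gripper=[1,1,1,1,1,1,1])

```text
time: 7.1
position: [0.4876, -0.0235, 0.1125]
tool_rot: [0.968, -0.25, -0.001, 0.0]
ft_force: [-1.3, -2.2, 1.2]
grip_width: 0.0001
grip_force: 0.9
```

Call:
arm_command(delta_rot=[[0,0,0],[0,0,0],[0,0,0],[0,0,0],[0,0,0],[0,0,0],[0,0,0]], delta_pos=[[0,0.005,0],[0,0.01,0],[0,0.01,-0.02],[0,0.01,-0.05],[-0.02,0.01,-0.08],[-0.04,0.01,-0.1],[-0.04,0.01,-0.1]], gripper=[1,1,1,1,1,1,1])

```text
time: 7.68
position: [0.4464, -0.0116, 0.2155]
tool_rot: [0.968, -0.25, 0.001, -0.0]
ft_force: [-0.1, -0.1, -0.3]
grip_width: 0.0006
grip_force: 0.0
```

```bash
python3 -c "
from fine import *
fine('wrist','pics/w6.png');fine('top','pics/t6.png')"
```

```text
Traceback (most recent call last):
  File "fine.py", line 10, in fine
    n,l,s,ce=cv2.connectedComponentsWithStats(red.astype(np.uint8)); i=1+np.argmax(s[1:,4]); rp=w[(l==i).ravel()][:,:2]
                                                                         ~~~~~~~~~^^^^^^^^^
ValueError: attempt to get argmax of an empty sequence
```

Call:
arm_command(delta_rot=[[0,0,0],[0,0,0],[0,0,0],[0,0,0],[0,0,0]], delta_pos=[[0.03,-0.01,-0.03],[0.06,-0.02,-0.06],[0.06,-0.02,-0.06],[0.06,-0.02,-0.06],[0.06,-0.02,-0.06]], gripper=[1,1,1,1,1])

```text
time: 8.15
position: [0.5099, -0.0245, 0.271]
tool_rot: [0.968, -0.251, -0.001, -0.0]
ft_force: [0.1, 0.9, 0.5]
grip_width: 0.0007
grip_force: 0.0
```

```bash
python3 -c "
from fine import *
cv2.imwrite('pics/w7.png',viewer.camera('wrist')['pixels'])
for n in ('wrist','top'):
  try: fine(n)
  except Exception as e: print(n,e)"
```

```text
wrist n 96 130 red [ 0.6136 -0.0675] -27.46 idx [ 0.5848 -0.0518] -26.87 diff idx-red 0.59 cross [ 0.5308 -0.0245]
by centroid -25.86 -23.79 2.07 r 0.0753 0.0425
top attempt to get argmax of an empty sequence
```

View pics/w7.png

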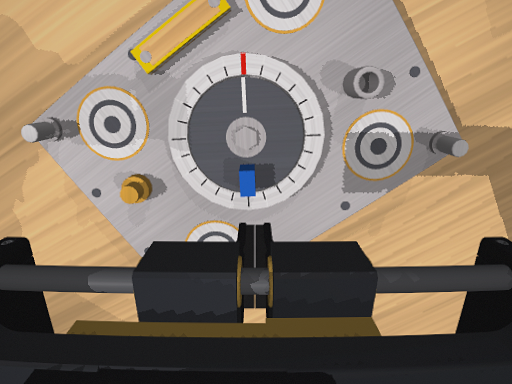

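The wrist view shows the white index (243,78–112) in line with the red line (243,62), with an offset of about 0.7 mm. The bush, plug and rule look undisturbed and the hand is clear.

```bash
python3 -c "
from rig import robot
print(robot.hand_in())"
```

```text
the job is handed in; nothing more can be done
None
```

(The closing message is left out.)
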